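# Bring the stock tags into line with the bins

## Robot

A 6-joint arm with a two-finger parallel gripper is mounted at the origin on a cart in front of the work surface, level with it; the furniture and walls round the work are solid. World frame = base frame: x ahead of the robot, y to its left, z up, the work surface at z = 0. Lengths are in m, angles in degrees, forces in N, time in s.
With the tool pointing down it reaches from about 0.35 to 0.875 m from the base axis. Payload 4.2 kg.
Tool frame: the origin (TCP) lies on the centre line of the jaws, within the pads' length; the fingertips stand 19 mm ahead of it and the grasp point (between the pads) is the TCP; x points along the fingers, y is the direction in which the jaws open and shut, and the axes are right-handed (so a half turn about x gives the same grasp; the last joint's range is limited). The gripper opens to 87 mm and grips with 3 to 60 N. Pads are 19 mm wide; open, the fingers measure 117 mm over their backs; the gripper's body (75 mm by 190 mm) begins 51 mm behind the grasp point.
Start: joints at [-48.323, 22.042, 0.453, 0, -68.411, -14.817], TCP at [0.282, -0.558, 0.242] pointing down, gripper open.
Joint ranges: [-179.83, 179.83], [-69.29, 118.12], [-61.27, 80.66], [-181.25, 117.63], [-171.15, -9.14], [-177.46, 177.46]. Speed limits (degrees/s): [159.86, 159.86, 180, 180, 180, 180].

## Interface

Orientations are given as a 3x3 rotation matrix whose columns are the frame's x, y, z axes.
In Python, from station import r, viewer, job, spotter gives the robot as it stands.
- The arm moves only by the tool play_rows, never from a script. Its argument "commands" is a list of rows, each an object of numbers: "fingers": the gripper command: -1 is fully open, 1 is shut, values between are in proportion; "tx", "ty", "tz": the shift along the tool's x, y, z normalised to -1 to 1, where 1 is 750 mm; "ax", "ay", "az": the turn, a rotation vector about the tool's x, y, z normalised to -1 to 1, where 1 is pi rad. In form: [{"fingers": .., "tx": .., "ty": .., "tz": .., "ax": .., "ay": .., "az": ..}, ...]. A call has 1 to 5 rows; each row is the pose to reach, as a shift and turn from the pose commanded when the call began, along the tool's axes at that moment, turning the shorter way round; what a row does not reach only later rows make up. A row lasts 1/12 s, in which the tool goes at most 41.7 mm and 7.16 degrees, less where a joint would pass 70% of its speed; a pose out of reach is approached as far as the arm can. A call with a number of a shift or a turn outside -1 to 1 is refused whole. A call with a gripper value outside its range is refused whole. The fingers move at their own pace and stop on an object; the grip force is fixed at half the most. Time passes only in rows, so rows that repeat a pose let the fingers close. It gives the time, the measured TCP pose, the force and the opening at its end, in the units of the state.
- r.sense(): the state, without advancing time (a new reading comes with each control period).
- viewer.capture(name): name is "scene" or "side" or "wrist"; returns a dict with "image" (400x640x3 uint8, red, green, blue), "fx", "fy", "cx", "cy" (pixels), "dist" ([k1, k2, p1, p2, k3] as OpenCV has them; the pictures are not rectified), "R" (3x3) and "t" (3): a world point X has camera coordinates R X + t; the wrist camera has in their place "mount" (4x4, takes a point from camera to tool coordinates, whose origin is the TCP and whose axes are the tool frame's). Camera axes: x right, y down, z forward; pixel columns grow to the right and rows downward; lengths in m; the calibration is good to about 2 mm. A picture is of the moment at which its call begins: read the wrist's pose just before it. There is no depth.
- job.finish_job(): hands the job in, once; it reports no verdict.
Trained networks look in a picture, given as the dict that the camera call returned (one of the last four; its "shot" number tells which), for a name from the list of things; names that differ only in an ending like _2 or _b are one class to them, and where a whole thing is asked for, a point or a joint stands for the part that bears it (a point fixed in the world has none). Each returns a list of dicts, best first, with "score" (0 to 1); they miss things now and then, are a little off and sometimes report something else, mostly with a low value. They report only what shows in the picture. A call takes as long as a camera call.
- spotter.find_in(name, picture): "uv" ([column, row] in pixels, amid what is visible of it).
- spotter.silhouettes(name, picture): "region" (400x640 bool, what is visible of it) and "uv" ([column, row] in pixels, amid what is visible of it).
The state is a dict: "time_s": time; "joints": joint angles; "joint_velocities": joint speeds; "effort": joint torques, N m; "tcp_pos": TCP position; "ee_rot": TCP orientation; "wrist_force": force on the tool from outside, world axes, zero at the start; "moment": the same for the moment, N m; "gripper_width": opening from 0.0 (shut) to 1.0 (fully open).
Only numpy, scipy, OpenCV 4.12 (cv2) and the standard library are available. Lean on these libraries where they do the work, as an engineer would, in place of code of your own. Each camera call takes 0.05 s, during which the arm holds its last target. There are 200 camera calls.

## Task

Each of the three blue stock bins carries a hinged tag, green on one face and red on the other, and some of the tags no longer tell the truth. Push the wrong ones over with a fingertip until they rest against their other stop, so that the bins filled to the last place, and only those, show their green face to the front and every other bin shows red. Leave a tag that is already right as it is, do not pinch a tag between the fingers, leave the bins standing where they are in the tray (no lifting, no shifting), and leave the other things on the bench alone.

Things in the scene. Friction and masses are not known exactly. Their poses are not given: they have to be found in the camera images.
- bin_cones: blue open metal bin, 96 x 96 mm, rim 46 mm up, loose in the tray, 0.4 to 2 kg with contents. Origin: centre of its underside; x points from its front (tag side) to its back, y left, z up. FULL: nine white borax cones stand in it three by three. Its tag starts red to the front: wrong (just restocked).
- bin_jars: blue open metal bin, 96 x 96 mm, rim 46 mm up, loose in the tray, 0.4 to 2 kg with contents. Origin: centre of its underside; x points from its front (tag side) to its back, y left, z up. FULL: four white jars with black lids stand in it two by two; lids reach 57 mm above its underside. Its tag starts green to the front: right.
- bin_few: blue open metal bin, 96 x 96 mm, rim 46 mm up, loose in the tray, 0.4 to 2 kg with contents. Origin: centre of its underside; x points from its front (tag side) to its back, y left, z up. NOT full: two white borax cones left, seven places free. Its tag starts green to the front: wrong (it has been used up).
- tag_cones (a joint): tag of bin_cones. Value 0: plate points straight out to the front; +1.35 rad (stop): swung to the bin's right (-y), green to the front; -1.35 (stop): to its left (+y), red to the front. A stiff plate about 6 mm thick, from 4 to 49 mm out from its pin and from 23 to 71 mm up along the pin from the pin's foot; green on one face, red on the other; at rest it stands 68 to 116 mm above the bin's underside.
- tag_jars (a joint): tag of bin_jars. Value 0: plate points straight out to the front; +1.35 rad (stop): swung to the bin's right (-y), green to the front; -1.35 (stop): to its left (+y), red to the front. The plate swings only in front of the bin. As the pin leans back, the plate falls by its own weight to the nearer stop and rests there; it swings lightly (under 1 N). 
- tag_few (a joint): tag of bin_few. Value 0: plate points straight out to the front; +1.35 rad (stop): swung to the bin's right (-y), green to the front; -1.35 (stop): to its left (+y), red to the front. Growing values turn it anticlockwise seen from above. A fingertip lowered behind the resting plate, over the bin, and led round the pin in a half circle past the front carries it over. Plate as tag_cones.
- tag_cones_foot (a point): foot of the hinge pin of tag_cones, in front of the middle of the bin's front wall, at (-60, 0, 46) mm in the bin's frame. From here the pin, 80 mm long, leans back towards the bin by 0.35 rad, along (0.34, 0, 0.94) in the bin's frame.
- tag_jars_foot (a point): foot of the hinge pin of tag_jars, in front of the middle of the bin's front wall, at (-60, 0, 46) mm in the bin's frame. From here the pin, 80 mm long, leans back towards the bin by 0.35 rad, along (0.34, 0, 0.94) in the bin's frame.
- tag_few_foot (a point): foot of the hinge pin of tag_few, in front of the middle of the bin's front wall, at (-60, 0, 46) mm in the bin's frame. From here the pin, 80 mm long, leans back towards the bin by 0.35 rad, along (0.34, 0, 0.94) in the bin's frame.
- tag_cones_green: the green half of the plate of tag_cones, 43 x 3 x 45 mm. Origin: its centre, 26.5 mm out from the pin and 47 mm up along it from the pin's foot; z runs up along the pin, x from the plate's free edge to the pin, +y is the way the green face looks.
- tag_cones_red: the red half of the plate of tag_cones, 43 x 3 x 45 mm. Origin: its centre, 26.5 mm out from the pin and 47 mm up along it from the pin's foot; z runs up along the pin, x from the plate's free edge to the pin, -y is the way the red face looks.
- tag_jars_green: the green half of the plate of tag_jars, 43 x 3 x 45 mm. Origin: its centre, 26.5 mm out from the pin and 47 mm up along it from the pin's foot; z runs up along the pin, x from the plate's free edge to the pin, +y is the way the green face looks.
- tag_jars_red: the red half of the plate of tag_jars, 43 x 3 x 45 mm. Origin: its centre, 26.5 mm out from the pin and 47 mm up along it from the pin's foot; z runs up along the pin, x from the plate's free edge to the pin, -y is the way the red face looks.
- tag_few_green: the green half of the plate of tag_few, 43 x 3 x 45 mm. Origin: its centre, 26.5 mm out from the pin and 47 mm up along it from the pin's foot; z runs up along the pin, x from the plate's free edge to the pin, +y is the way the green face looks.
- tag_few_red: the red half of the plate of tag_few, 43 x 3 x 45 mm. Origin: its centre, 26.5 mm out from the pin and 47 mm up along it from the pin's foot; z runs up along the pin, x from the plate's free edge to the pin, -y is the way the red face looks.
- rack: wooden tray fixed to the bench, 128 x 334 mm, in which the three bins stand side by side 104 mm apart, in any order, at y = +104, 0, -104 mm in its frame on a floor 12 mm up; ledges 11 mm (front) and 23 mm (back) high above that floor. Origin: centre of its underside; x points from front to back, y left.
- dapping: bystander: grey steel dapping block (a 45 mm cube with round hollows in its faces), standing loose in front of the tray. Origin: centre of its underside.
- spare_jar: bystander: white jar with black lid, 44 mm wide, 54 mm tall, standing loose in front of the tray. Origin: centre of its underside.
- pliers: bystander: flat-nose pliers with red handles, 151 mm long, 11 mm high, lying loose on the bench to the left. Origin: centre of its underside.

How it is judged (in metres and radians):
At the end, for the whole second after the job is handed in: Both full bins show green and the other one red, each tag within 0.2 rad of its stop; every bin stands upright and still within 20 mm of where it stood; the bystanders lie within 30 mm of where they were (value of joint each of tag_cones, tag_jars above 1.15 rad and value of joint tag_few below -1.15 rad and not (distance of bin_cones from where it was at the start of the episode above 0.02 m) and not (distance of bin_jars from where it was at the start of the episode above 0.02 m) and not (distance of bin_few from where it was at the start of the episode above 0.02 m) and angle between each of bin_cones, bin_jars, bin_few's own z axis and vertical below 0.12 rad and linear speed of each of bin_cones, bin_jars, bin_few below 0.02 m/s and not (distance of dapping from where it was at the start of the episode above 0.03 m) and not (distance of spare_jar from where it was at the start of the episode above 0.03 m) and not (distance of pliers from where it was at the start of the episode above 0.03 m)); the robot touches nothing.
It fails at once if the tag that was already right is swung nearly as far as straight out (value of joint tag_jars below 0.2 rad).
It fails at once if a bin is lifted or shifted by more than 20 mm (distance of any of bin_cones, bin_jars, bin_few from where it was at the start of the episode above 0.02 m).
It fails at once if a bin is tipped by more than 0.2 rad (angle between any of bin_cones, bin_jars, bin_few's own z axis and vertical above 0.2 rad).
It fails at once if a tag is pinched: fingers press on its green and its red half at once with more than 1.5 N each ((contact force between the fingers and tag_cones_green above 1.5 N and contact force between the fingers and tag_cones_red above 1.5 N) or (contact force between the fingers and tag_jars_green above 1.5 N and contact force between the fingers and tag_jars_red above 1.5 N) or (contact force between the fingers and tag_few_green above 1.5 N and contact force between the fingers and tag_few_red above 1.5 N)).
It fails at once if a bystander is moved by more than 30 mm (distance of any of dapping, spare_jar, pliers from where it was at the start of the episode above 0.03 m).
It also fails if it takes over 54 s, if anything falls off the work surface, if the arm or the gripper's body presses on something with over 40 N, if the wrist force passes 120 N, or if a joint passes its speed limit or range.

## Working session

There is one attempt and no reset: what is moved stays moved. The work goes in short steps, Python scripts to look and compute and a tool call to move; the robot and the scene stay as the last step left them, time stands still between calls to the robot, and variables do not carry over. Pictures are saved under pics/ and viewed, about 8 in all and at most 12, crops included, and the job is handed in when it is done.

Besides the shell and the picture viewer there is one more tool, called after "Request:" as name([rows], argument=value, ...), one row to a line, values as JSON. play_rows: Moves the arm, as the interface text tells. Its arguments: {"type":"object","properties":{"commands":{"type":"array"}},"required":["commands"]}

```bash
ls; mkdir -p pics
python3 - <<'E'
from station import r, viewer, job, spotter
import cv2,numpy as np
s=r.sense();print(s['time_s'],s['tcp_pos'],s['ee_rot'])
for n in['scene','side']:
    p=viewer.capture(n);cv2.imwrite(f'pics/{n}0.png',p['image'][...,::-1])
    print(n,p['fx'],p['fy'],p['cx'],p['cy'],p['dist'],p['R'],p['t'])
    for k in['bin_cones','bin_jars','bin_few','tag_cones','tag_jars','tag_few','tag_cones_foot','tag_jars_foot','tag_few_foot','rack','dapping','spare_jar','pliers']:
        print(k,[(np.round(d['uv']),round(d['score'],2)) for d in spotter.find_in(k,p)[:3]])
E
```

```text
pics
0.0 [ 0.28213942 -0.55703434  0.24045355] [[-1.06798790e-03 -4.51639662e-01  8.92199796e-01]
 [ 1.95261243e-03  8.92197662e-01  4.51640919e-01]
 [-9.99997523e-01  2.22446745e-03 -7.09790897e-05]]
scene 486.2511875615865 486.2511875615865 322.13590885179445 194.40494125828505 [-0.08445627  0.          0.          0.          0.        ] [[-0.8013755  -0.59802277 -0.01288719]
 [-0.40484164  0.55811318 -0.72430168]
 [ 0.44034141 -0.57522035 -0.68936274]] [0.36431087 0.32108501 1.2734995 ]
bin_cones [(array([342., 180.]), 0.92)]
bin_jars [(array([386., 146.]), 0.95)]
bin_few [(array([365., 164.]), 0.57)]
tag_cones [(array([344., 179.]), 0.74)]
tag_jars [(array([395., 139.]), 0.61)]
tag_few [(array([380., 152.]), 0.6)]
tag_cones_foot [(array([343., 180.]), 0.93), (array([381., 179.]), 0.46), (array([365., 162.]), 0.24)]
tag_jars_foot [(array([389., 147.]), 0.83)]
tag_few_foot [(array([365., 164.]), 0.86), (array([378., 153.]), 0.65), (array([361., 184.]), 0.21)]
rack [(array([358., 188.]), 0.8)]
dapping [(array([370., 193.]), 0.6)]
spare_jar [(array([383., 178.]), 0.8)]
pliers [(arra
[... 160 characters left out ...]
 0.98919718 -0.14478718  0.02292605]
 [-0.03215826 -0.3669188  -0.92969696]
 [ 0.1430202   0.91891636 -0.36761114]] [-0.519369    0.09107582  1.4161076 ]
bin_cones [(array([328., 238.]), 0.76)]
bin_jars [(array([339., 282.]), 0.86)]
bin_few [(array([340., 253.]), 0.81)]
tag_cones []
tag_jars [(array([323., 262.]), 0.42)]
tag_few [(array([319., 243.]), 0.59), (array([330., 238.]), 0.51)]
tag_cones_foot [(array([333., 238.]), 0.71)]
tag_jars_foot [(array([338., 282.]), 0.62)]
tag_few_foot [(array([294., 268.]), 0.74), (array([336., 255.]), 0.64)]
rack [(array([338., 257.]), 0.26)]
dapping [(array([301., 253.]), 0.69)]
spare_jar [(array([296., 266.]), 0.83)]
pliers [(array([306., 198.]), 0.64)]
```

Run:
```python
import cv2,numpy as np
a=cv2.imread('pics/scene0.png')[100:300,230:450];b=cv2.imread('pics/side0.png')[170:320,240:400]
a=cv2.resize(a,(440,400),interpolation=3) if 0 else cv2.resize(a,None,fx=1.8,fy=1.8,interpolation=cv2.INTER_CUBIC)
b=cv2.resize(b,None,fx=2.4,fy=2.4,interpolation=cv2.INTER_CUBIC)
print(a.shape,b.shape)
h=max(a.shape[0],b.shape[0]);o=np.zeros((h,a.shape[1]+b.shape[1],3),np.uint8);o[:a.shape[0],:a.shape[1]]=a;o[:b.shape[0],a.shape[1]:]=b
cv2.imwrite('pics/c0.png',o)
```

```text
(360, 396, 3) (360, 384, 3)
```

View pics/c0.png

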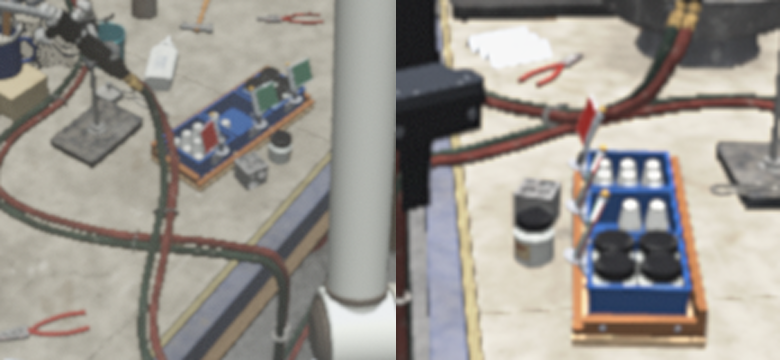

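The crops show the order from left to right: cones (red tag), few (green), jars (green). The dapping block and spare jar stand in front, and a hose lies near the left end. Next I triangulate.

```bash
cat > h.py <<'E'
from station import r, viewer, job, spotter
import cv2,numpy as np
def K(p): return np.array([[p['fx'],0,p['cx']],[0,p['fy'],p['cy']],[0,0,1.]])
def pose(p,s=None):
    if 'R' in p: return np.array(p['R']),np.array(p['t'])
    T=np.eye(4);T[:3,:3]=s['ee_rot'];T[:3,3]=s['tcp_pos']
    W=np.linalg.inv(T@np.array(p['mount']));return W[:3,:3],W[:3,3]
def ray(p,uv,s=None):
    R,t=pose(p,s);n=cv2.undistortPoints(np.array([[uv]],float),K(p),np.array(p['dist']))[0,0]
    d=R.T@np.r_[n,1];return -R.T@t,d/np.linalg.norm(d)
def onz(p,uv,z,s=None):
    o,d=ray(p,uv,s);return o+d*(z-o[2])/d[2]
def proj(p,X,s=None):
    R,t=pose(p,s);return cv2.projectPoints(np.array(X,float).reshape(-1,1,3),cv2.Rodrigues(R)[0],t,K(p),np.array(p['dist']))[0][:,0]
def tri(*obs):
    A=0;b=0
    for o,d in obs: M=np.eye(3)-np.outer(d,d);A=A+M;b=b+M@o
    return np.linalg.solve(A,b)
E
python3 - <<'E'
from h import *
P=[viewer.capture(n) for n in('scene','side')]
for k,z in[('bin_cones',.04),('bin_few',.04),('bin_jars',.06),('dapping',.03),('spare_jar',.035),('pliers',.005)]:
    u=[spotter.find_in(k,p)[0]['uv'] for p in P]
    print(k,tri(*[ray(p,x) for p,x in zip(P,u)]).round(3),[onz(p,x,z).round(3) for p,x in zip(P,u)])
p=viewer.capture('wrist');cv2.imwrite('pics/w0.png',p['image'][...,::-1]);print(p['mount'],p['fx'])
E
```

```text
bin_cones [ 0.526 -0.209  0.06 ] [array([ 0.53 , -0.225,  0.04 ]), array([ 0.541, -0.16 ,  0.04 ])]
bin_few [ 0.481 -0.26   0.124] [array([ 0.522, -0.343,  0.04 ]), array([ 0.521, -0.062,  0.04 ])]
bin_jars [ 0.502 -0.451  0.065] [array([ 0.503, -0.456,  0.06 ]), array([ 0.506, -0.442,  0.06 ])]
dapping [ 0.432 -0.227  0.033] [array([ 0.428, -0.228,  0.03 ]), array([ 0.438, -0.218,  0.03 ])]
spare_jar [ 0.422 -0.312  0.027] [array([ 0.427, -0.306,  0.035]), array([ 0.413, -0.332,  0.035])]
pliers [0.513 0.25  0.003] [array([0.51 , 0.251, 0.005]), array([0.513, 0.245, 0.005])]
[[ 1.16817444e-03 -2.54320801e-01  9.67119210e-01 -1.43943019e-01]
 [ 9.99999052e-01  1.00236622e-03 -9.44300089e-04 -5.61742818e-05]
 [-7.29252471e-04  9.67119396e-01  2.54321731e-01 -6.97441790e-02]
 [ 0.00000000e+00  0.00000000e+00  0.00000000e+00  1.00000000e+00]] 275.55541220239564
```

Request:
play_rows([
  {"fingers": 1,"tx": -0.08,"ty": 0.173,"tz": 0.297,"ax": 0.189,"ay": 0,"az": 0},
  {"fingers": 1,"tx": -0.08,"ty": 0.173,"tz": 0.297,"ax": 0.189,"ay": 0,"az": 0},
  {"fingers": 1,"tx": -0.08,"ty": 0.173,"tz": 0.297,"ax": 0.189,"ay": 0,"az": 0},
  {"fingers": 1,"tx": -0.08,"ty": 0.173,"tz": 0.297,"ax": 0.189,"ay": 0,"az": 0},
  {"fingers": 1,"tx": -0.08,"ty": 0.173,"tz": 0.297,"ax": 0.189,"ay": 0,"az": 0},
])

```text
time_s: 2.57
tcp_pos: [0.3862, -0.3972, 0.2862]
ee_rot: [[0.0, 0.12, 0.993], [-0.0, 0.993, -0.12], [-1.0, -0.0, 0.0]]
wrist_force: [0.5, -0.2, 0.3]
gripper_width: 0.707
```

Run:
```python
from h import *
s=r.sense();print(s['time_s'],s['tcp_pos'],s['ee_rot'].round(4) if hasattr(s['ee_rot'],'round') else s['ee_rot'],s['gripper_width'])
p=viewer.capture('wrist');cv2.imwrite('pics/w1.png',p['image'][...,::-1])
for k in['bin_cones','bin_jars','bin_few','tag_cones','tag_jars','tag_few','tag_cones_foot','tag_jars_foot','tag_few_foot','rack','dapping','spare_jar']:
    print(k,[(np.round(d['uv']),round(d['score'],2)) for d in spotter.find_in(k,p)[:2]])
```

```text
2.5667 [ 0.38616892 -0.39724067  0.28623963] [[ 3.000e-04  1.198e-01  9.928e-01]
 [-2.000e-04  9.928e-01 -1.198e-01]
 [-1.000e+00 -2.000e-04  3.000e-04]] 0.7071629906391464
bin_cones [(array([420., 237.]), 0.65), (array([318., 249.]), 0.22)]
bin_jars [(array([319., 250.]), 0.77), (array([298., 244.]), 0.67)]
bin_few [(array([373., 248.]), 0.82)]
tag_cones [(array([422., 235.]), 0.72)]
tag_jars [(array([296., 246.]), 0.89), (array([318., 249.]), 0.44)]
tag_few [(array([365., 244.]), 0.48)]
tag_cones_foot [(array([425., 237.]), 0.69)]
tag_jars_foot [(array([317., 249.]), 0.94)]
tag_few_foot [(array([419., 238.]), 0.53)]
rack [(array([300., 245.]), 0.71), (array([350., 229.]), 0.58)]
dapping [(array([442., 198.]), 0.7)]
spare_jar [(array([296., 244.]), 0.73)]
```

View pics/w1.png

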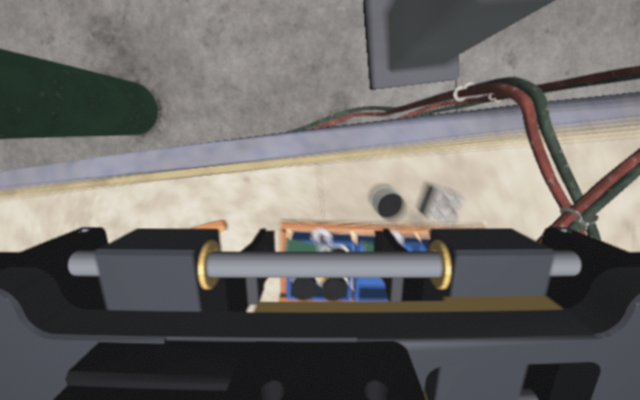

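The wrist image is turned: its top is the near bench edge, and the gripper hides most of the tray. The bench edge is at rows 100-180, the jar at (388,200), the block at (440,200) and the jars' green tag at (300,248). I'll move farther over the tray so that it comes clear.

Request:
play_rows([
  {"fingers": 1,"tx": -0.053,"ty": 0.099,"tz": 0.181,"ax": 0,"ay": 0,"az": 0},
  {"fingers": 1,"tx": -0.053,"ty": 0.099,"tz": 0.181,"ax": 0,"ay": 0,"az": 0},
  {"fingers": 1,"tx": -0.053,"ty": 0.099,"tz": 0.181,"ax": 0,"ay": 0,"az": 0},
  {"fingers": 1,"tx": -0.053,"ty": 0.099,"tz": 0.181,"ax": 0,"ay": 0,"az": 0},
  {"fingers": 1,"tx": -0.053,"ty": 0.099,"tz": 0.181,"ax": 0,"ay": 0,"az": 0},
])

```text
time_s: 3.63
tcp_pos: [0.5342, -0.3388, 0.3258]
ee_rot: [[0.003, 0.11, 0.994], [-0.001, 0.994, -0.11], [-1.0, -0.001, 0.003]]
wrist_force: [-0.4, 0.1, -0.2]
gripper_width: 0.003
```

Request:
play_rows([
  {"fingers": 1,"tx": 0,"ty": 0,"tz": 0,"ax": 0,"ay": 0,"az": 0},
  {"fingers": 1,"tx": 0,"ty": 0,"tz": 0,"ax": 0,"ay": 0,"az": 0},
  {"fingers": 1,"tx": 0,"ty": 0,"tz": 0,"ax": 0,"ay": 0,"az": 0},
])

```text
time_s: 3.88
tcp_pos: [0.5278, -0.3409, 0.3251]
ee_rot: [[-0.001, 0.115, 0.993], [0.0, 0.993, -0.115], [-1.0, 0.0, -0.001]]
wrist_force: [-0.2, -0.4, -0.6]
gripper_width: 0.006
```

Run:
```python
from h import *
s=r.sense();print(s['time_s'],s['tcp_pos'],s['gripper_width'])
p=viewer.capture('wrist');cv2.imwrite('pics/w2.png',p['image'][...,::-1])
import pickle;pickle.dump((p,s),open('w2.pkl','wb'))
for k,z in[('bin_cones',.04),('bin_jars',.06),('bin_few',.04),('tag_cones_green',.1),('tag_cones_red',.1),('tag_jars_green',.1),('tag_few_green',.1),('tag_cones_foot',.058),('tag_jars_foot',.058),('tag_few_foot',.058),('rack',.02),('dapping',.03),('spare_jar',.04)]:
    print(k,[(np.round(d['uv']),round(d['score'],2),onz(p,d['uv'],z,s).round(3)) for d in spotter.find_in(k,p)[:2]])
```

```text
3.8833 [ 0.52780019 -0.34087778  0.32507597] 0.0061820613031581765
bin_cones [(array([407., 175.]), 0.68, array([ 0.539, -0.212,  0.04 ]))]
bin_jars [(array([268., 170.]), 0.83, array([ 0.504, -0.422,  0.06 ]))]
bin_few [(array([340., 173.]), 0.92, array([ 0.524, -0.316,  0.04 ]))]
tag_cones_green []
tag_cones_red [(array([442., 154.]), 0.75, array([ 0.505, -0.181,  0.1  ]))]
tag_jars_green [(array([239., 143.]), 0.78, array([ 0.46 , -0.447,  0.1  ])), (array([406., 175.]), 0.42, array([ 0.527, -0.229,  0.1  ]))]
tag_few_green [(array([322., 146.]), 0.64, array([ 0.477, -0.338,  0.1  ]))]
tag_cones_foot [(array([410., 173.]), 0.71, array([ 0.534, -0.212,  0.058])), (array([441., 153.]), 0.22, array([ 0.508, -0.165,  0.058]))]
tag_jars_foot [(array([269., 170.]), 0.9, array([ 0.505, -0.422,  0.058])), (array([342., 175.]), 0.66, array([ 0.524, -0.314,  0.058]))]
tag_few_foot [(array([412., 174.]), 0.39, array([ 0.534, -0.209,  0.058]))]
rack [(array([325., 209.]), 0.57, array([ 0.585, -0.346,  0.02 ]))]
dapping [(array([389., 108.]), 0.78, array([ 0.435, -0.232,  0.03 ]))]
spare_jar [(array([337., 107.]), 0.84, array([ 0.426, -0.311,  0.04 ])), (array([634., 116.]), 0.37, array([0.485, 0.149, 0.04 ]))]
```

View pics/w2.png

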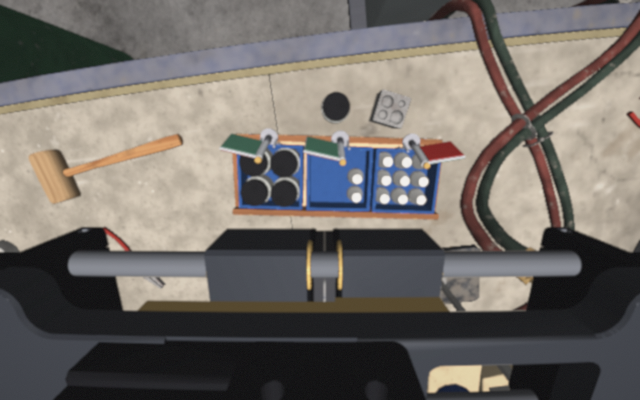

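This view is clear. The tags are at (240,146) green, (322,148) green and (442,152) red, and the pin feet at about (269,136), (341,136) and (411,140). Tray corners are (236,137), (438,142), (234,212) and (437,217). I fit the rack pose to these.

```bash
cat >> h.py <<'E'
def binT(q,k):  # q: rack x,y,yaw ; k: bin y in rack
    c,s=np.cos(q[2]),np.sin(q[2]);R=np.array([[c,-s,0],[s,c,0],[0,0,1]])
    return R,np.array([q[0],q[1],0])+R@np.array([0,k,.012])
u=np.array([np.sin(.35),0,np.cos(.35)]);f=np.array([-np.cos(.35),0,np.sin(.35)]);foot=np.array([-.06,0,.046])
def tagc(th,out=.0265,up=.047): # +th -> -y
    return foot+up*u+out*(np.cos(th)*f+np.sin(th)*np.array([0,-1,0]))
E
python3 - <<'E'
from h import *
import pickle
from scipy.optimize import least_squares
p,s=pickle.load(open('w2.pkl','rb'))
obs=[]
for k,th,g in[(.104,-1.35,(442,153)),(0,1.35,(322,147)),(-.104,1.35,(239,144))]: obs.append((k,tagc(th),g))
for k,g in[(.104,(411,140)),(0,(341,136)),(-.104,(269,136))]: obs.append((k,foot,g))
for x,y,z,g in[(-.064,-.167,.023,(236,137)),(-.064,.167,.023,(438,142)),(.064,-.167,.035,(234,212)),(.064,.167,.035,(437,217))]:
    obs.append((0,np.array([x,y,z-.012]),g))
def res(q):
    X=[(lambda T:T[0]@l+T[1])(binT(q,k)) for k,l,_ in obs]
    return (proj(p,X,s)-np.array([g for *_,g in obs])).ravel()
o=least_squares(res,[.52,-.33,-.1],loss='soft_l1');print(o.x,np.degrees(o.x[2]));print(o.fun.reshape(-1,2).round(1))
for k in(.104,0,-.104):
    R,t=binT(o.x,k);print(k,t.round(4),(R@tagc(0,0)+t).round(4))
np.save('q.npy',o.x)
E
```

```text
[ 0.53011339 -0.31989128 -0.1474091 ] -8.445919527428275
[[-1.3 -1.8]
 [ 0.1 -0.1]
 [ 3.2  0.4]
 [ 0.4  1. ]
 [-0.7  2.4]
 [-0.2  0. ]
 [-2.8 -5.1]
 [ 6.1 -2.8]
 [ 0.6  0. ]
 [-0.6  1.4]]
0.104 [ 0.5454 -0.217   0.012 ] [ 0.502  -0.2106  0.1022]
0 [ 0.5301 -0.3199  0.012 ] [ 0.4867 -0.3134  0.1022]
-0.104 [ 0.5148 -0.4228  0.012 ] [ 0.4714 -0.4163  0.1022]
```

```bash
cat > plan.py <<'E'
from h import *
import sys
q=np.load('q.npy')
def plan(k,W): # W: bin frame mm (x,y,ztip)
    s=r.sense();Re=np.array(s['ee_rot']);R,t=binT(q,k)
    for w in W:
        X=R@(np.array(w)/1000)+t+[0,0,.019]
        print(w,X.round(3),(Re.T@(X-s['tcp_pos'])/.75).round(3))
    print('now bin mm',((R.T@(np.array(s['tcp_pos'])-[0,0,.019]-t))*1000).round(1),s['time_s'],s['wrist_force'])
    a=np.degrees(np.arctan2(Re[1,2],Re[0,2])-q[2]);print('ax',a/180)
E
python3 -c "
from plan import *
plan(0,[(-10,-36,160),(-10,-36,80)])"
```

```text
(-10, -36, 160) [ 0.515 -0.354  0.191] [ 0.179 -0.02  -0.016]
(-10, -36, 80) [ 0.515 -0.354  0.111] [ 0.286 -0.02  -0.016]
now bin mm [  1.8 -20.5 294.4] 4.5833 [ 0.14417307 -0.01232187 -0.42619824]
ax 0.010632041512337828
```

Request:
play_rows([
  {"fingers": 1,"tx": 0.05,"ty": -0.02,"tz": -0.016,"ax": 0.0106,"ay": 0,"az": 0},
  {"fingers": 1,"tx": 0.1,"ty": -0.02,"tz": -0.016,"ax": 0.0106,"ay": 0,"az": 0},
  {"fingers": 1,"tx": 0.15,"ty": -0.02,"tz": -0.016,"ax": 0.0106,"ay": 0,"az": 0},
  {"fingers": 1,"tx": 0.179,"ty": -0.02,"tz": -0.016,"ax": 0.0106,"ay": 0,"az": 0},
  {"fingers": 1,"tx": 0.179,"ty": -0.02,"tz": -0.016,"ax": 0.0106,"ay": 0,"az": 0},
])

```text
time_s: 5.0
tcp_pos: [0.5122, -0.3523, 0.185]
ee_rot: [[-0.011, 0.148, 0.989], [0.006, 0.989, -0.148], [-1.0, 0.004, -0.011]]
wrist_force: [-1.5, -0.5, -0.7]
gripper_width: 0.005
```

Run:
```python
from plan import *
plan(0,[(-10,-36,80)])
ims=[]
for n,(a,b,c,d) in(('scene',(90,210,300,460)),('side',(180,330,240,400)),):
    p=viewer.capture(n);ims.append(cv2.resize(p['image'][a:b,c:d,::-1],(400,int(400*(b-a)/(d-c))),interpolation=2))
p=viewer.capture('wrist');ims.append(cv2.resize(p['image'][60:260,160:560,::-1],(800,400)))
h=max(i.shape[0] for i in ims[:2]);o=np.zeros((600,800,3),np.uint8)
ims[2]=cv2.resize(ims[2],(450,225))
o[:ims[0].shape[0],:400]=ims[0];o[:ims[1].shape[0],400:]=ims[1];o[375:600,:450]=ims[2]
cv2.imwrite('pics/c1.png',o)
```

```text
(-10, -36, 80) [ 0.515 -0.354  0.111] [ 0.099 -0.002  0.005]
now bin mm [-13.  -34.7 154. ] 5.0 [-1.50424697 -0.52971633 -0.71377142]
ax -0.0003035209789545985
```

View pics/c1.png

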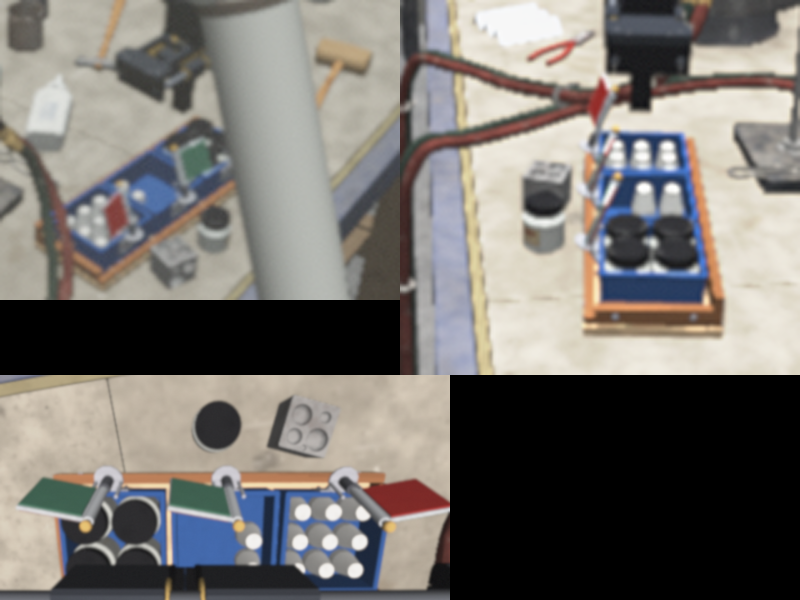

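The wrist crop shows the three tags and feet as modelled, with the gripper behind few's plate and its tip still above the tags. I'll descend, then push.

Request:
play_rows([
  {"fingers": 1,"tx": 0.04,"ty": -0.002,"tz": 0.003,"ax": 0,"ay": 0,"az": 0},
  {"fingers": 1,"tx": 0.08,"ty": -0.002,"tz": 0.003,"ax": 0,"ay": 0,"az": 0},
  {"fingers": 1,"tx": 0.099,"ty": -0.002,"tz": 0.003,"ax": 0,"ay": 0,"az": 0},
  {"fingers": 1,"tx": 0.099,"ty": -0.002,"tz": 0.003,"ax": 0,"ay": 0,"az": 0},
  {"fingers": 1,"tx": 0.099,"ty": -0.002,"tz": 0.003,"ax": 0,"ay": 0,"az": 0},
])

```text
time_s: 5.57
tcp_pos: [0.5185, -0.3564, 0.1188]
ee_rot: [[0.002, 0.146, 0.989], [-0.002, 0.989, -0.146], [-1.0, -0.001, 0.003]]
wrist_force: [-0.2, -0.2, 0.8]
gripper_width: 0.001
```

Run:
```python
from plan import *
plan(0,[(-25,-38,80),(-40,-40,80),(-55,-40,80),(-68,-37,80),(-78,-30,80),(-84,-20,80),(-86,-8,80),(-88,4,80),(-88,14,80),(-105,14,80)])
```

```text
(-25, -38, 80) [ 0.5   -0.354  0.111] [ 0.01  -0.    -0.025]
(-40, -40, 80) [ 0.485 -0.354  0.111] [ 0.01  -0.003 -0.045]
(-55, -40, 80) [ 0.47  -0.351  0.111] [ 0.01  -0.003 -0.065]
(-68, -37, 80) [ 0.457 -0.347  0.111] [ 0.01   0.001 -0.083]
(-78, -30, 80) [ 0.449 -0.338  0.111] [ 0.01   0.011 -0.096]
(-84, -20, 80) [ 0.444 -0.327  0.111] [ 0.01   0.024 -0.104]
(-86, -8, 80) [ 0.444 -0.315  0.111] [ 0.01   0.04  -0.107]
(-88, 4, 80) [ 0.444 -0.303  0.111] [ 0.01   0.056 -0.109]
(-88, 14, 80) [ 0.445 -0.293  0.111] [ 0.01   0.069 -0.109]
(-105, 14, 80) [ 0.428 -0.291  0.111] [ 0.01   0.069 -0.132]
now bin mm [ -6.1 -37.8  87.8] 5.5667 [-0.18671706 -0.22159451  0.81832834]
ax 0.0002737556324202319
```

Request:
play_rows([
  {"fingers": 1,"tx": 0,"ty": 0,"tz": -0.025,"ax": 0,"ay": 0,"az": 0},
  {"fingers": 1,"tx": 0,"ty": -0.003,"tz": -0.045,"ax": 0,"ay": 0,"az": 0},
  {"fingers": 1,"tx": 0,"ty": -0.003,"tz": -0.065,"ax": 0,"ay": 0,"az": 0},
  {"fingers": 1,"tx": 0,"ty": 0.001,"tz": -0.083,"ax": 0,"ay": 0,"az": 0},
  {"fingers": 1,"tx": 0,"ty": 0.001,"tz": -0.083,"ax": 0,"ay": 0,"az": 0},
])

```text
time_s: 5.98
tcp_pos: [0.4554, -0.346, 0.1203]
ee_rot: [[0.004, 0.147, 0.989], [-0.002, 0.989, -0.147], [-1.0, -0.001, 0.004]]
wrist_force: [-0.2, 0.5, -0.2]
gripper_width: 0.003
```

Run:
```python
from plan import *
plan(0,[(-78,-30,80),(-84,-20,80),(-86,-8,80),(-88,4,80),(-88,14,80),(-105,14,80)])
```

```text
(-78, -30, 80) [ 0.449 -0.338  0.111] [ 0.012  0.009 -0.011]
(-84, -20, 80) [ 0.444 -0.327  0.111] [ 0.012  0.022 -0.019]
(-86, -8, 80) [ 0.444 -0.315  0.111] [ 0.012  0.038 -0.021]
(-88, 4, 80) [ 0.444 -0.303  0.111] [ 0.012  0.054 -0.024]
(-88, 14, 80) [ 0.445 -0.293  0.111] [ 0.012  0.068 -0.024]
(-105, 14, 80) [ 0.428 -0.291  0.111] [ 0.012  0.068 -0.047]
now bin mm [-70.1 -36.8  89.3] 5.9833 [-0.241009    0.46384724 -0.23596926]
ax -0.00010201770085501448
```

Request:
play_rows([
  {"fingers": 1,"tx": 0.005,"ty": 0.009,"tz": -0.011,"ax": 0,"ay": 0,"az": 0},
  {"fingers": 1,"tx": 0.008,"ty": 0.022,"tz": -0.019,"ax": 0,"ay": 0,"az": 0},
  {"fingers": 1,"tx": 0.008,"ty": 0.038,"tz": -0.021,"ax": 0,"ay": 0,"az": 0},
  {"fingers": 1,"tx": 0.008,"ty": 0.054,"tz": -0.024,"ax": 0,"ay": 0,"az": 0},
  {"fingers": 1,"tx": 0.008,"ty": 0.068,"tz": -0.024,"ax": 0,"ay": 0,"az": 0},
])

```text
time_s: 6.4
tcp_pos: [0.4467, -0.292, 0.1123]
ee_rot: [[0.003, 0.146, 0.989], [-0.001, 0.989, -0.146], [-1.0, -0.001, 0.003]]
wrist_force: [0.5, 0.0, 0.2]
gripper_width: 0.005
```

Request:
play_rows([
  {"fingers": 1,"tx": 0,"ty": 0,"tz": 0,"ax": 0,"ay": 0,"az": 0},
  {"fingers": 1,"tx": 0,"ty": 0,"tz": -0.03,"ax": 0,"ay": 0,"az": 0},
  {"fingers": 1,"tx": 0,"ty": 0,"tz": -0.06,"ax": 0,"ay": 0,"az": 0},
  {"fingers": 1,"tx": -0.05,"ty": 0,"tz": -0.06,"ax": 0,"ay": 0,"az": 0},
  {"fingers": 1,"tx": -0.1,"ty": 0,"tz": -0.06,"ax": 0,"ay": 0,"az": 0},
])

```text
time_s: 6.82
tcp_pos: [0.3981, -0.2852, 0.1847]
ee_rot: [[-0.008, 0.147, 0.989], [0.002, 0.989, -0.147], [-1.0, 0.001, -0.008]]
wrist_force: [2.2, -1.1, 0.5]
gripper_width: 0.007
```

Run:
```python
from plan import *
plan(.104,[(-10,36,190),(-10,36,84)])
ims=[]
o=np.zeros((600,800,3),np.uint8)
for i,(n,(a,b,c,d)) in enumerate((('scene',(90,240,300,460)),('side',(180,330,240,400)))):
    p=viewer.capture(n);o[:375,i*400:i*400+400]=cv2.resize(p['image'][a:b,c:d,::-1],(400,375),interpolation=2)
p=viewer.capture('wrist');o[375:,:450]=cv2.resize(p['image'][60:260,160:560,::-1],(450,225))
cv2.imwrite('pics/c2.png',o)
```

```text
(-10, 36, 190) [ 0.541 -0.18   0.221] [-0.05   0.167  0.167]
(-10, 36, 84) [ 0.541 -0.18   0.115] [0.092 0.167 0.168]
now bin mm [-135.7  -89.1  153.7] 6.8167 [ 2.16474885 -1.06367396  0.51738945]
ax 8.703566167450563e-05
```

View pics/c2.png

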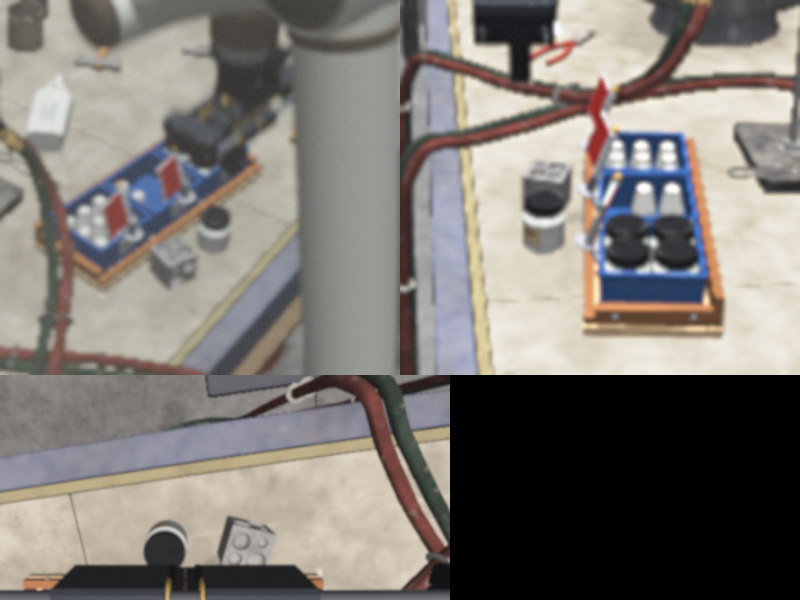

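Few's tag now shows red (scene crop 168,180) and nothing else has moved. Next is cones.

Request:
play_rows([
  {"fingers": 1,"tx": -0.05,"ty": 0.03,"tz": 0.03,"ax": 0,"ay": 0,"az": 0},
  {"fingers": 1,"tx": -0.05,"ty": 0.065,"tz": 0.065,"ax": 0,"ay": 0,"az": 0},
  {"fingers": 1,"tx": -0.05,"ty": 0.1,"tz": 0.1,"ax": 0,"ay": 0,"az": 0},
  {"fingers": 1,"tx": -0.05,"ty": 0.135,"tz": 0.135,"ax": 0,"ay": 0,"az": 0},
  {"fingers": 1,"tx": -0.05,"ty": 0.167,"tz": 0.167,"ax": 0,"ay": 0,"az": 0},
])

```text
time_s: 7.38
tcp_pos: [0.5449, -0.1791, 0.2228]
ee_rot: [[-0.0, 0.146, 0.989], [0.0, 0.989, -0.146], [-1.0, 0.0, -0.0]]
wrist_force: [0.2, -0.3, 0.1]
gripper_width: 0.007
```

Request:
play_rows([
  {"fingers": 1,"tx": 0,"ty": 0,"tz": 0,"ax": 0,"ay": 0,"az": 0},
  {"fingers": 1,"tx": 0,"ty": 0,"tz": 0,"ax": 0,"ay": 0,"az": 0},
  {"fingers": 1,"tx": 0,"ty": 0,"tz": 0,"ax": 0,"ay": 0,"az": 0},
])

```text
time_s: 7.63
tcp_pos: [0.5429, -0.1804, 0.2222]
ee_rot: [[-0.002, 0.146, 0.989], [0.0, 0.989, -0.146], [-1.0, -0.0, -0.002]]
wrist_force: [-0.3, -0.5, 0.0]
gripper_width: 0.004
```

Run:
```python
from plan import *
plan(.104,[(-10,36,84)])
s=r.sense();p=viewer.capture('wrist')
R,t=binT(q,.104);pts=[R@X+t for X in(foot,foot+.08*u,tagc(-1.35,.049,.023),tagc(-1.35,.049,.071),tagc(-1.35,.004,.071),tagc(-1.35,.004,.023))]
im=p['image'][...,::-1].copy()
for a in proj(p,pts,s): cv2.circle(im,tuple(int(v) for v in a.round()),2,(0,255,255),-1)
cv2.imwrite('pics/w3.png',cv2.resize(im[80:280,160:560],(800,400)))
```

```text
(-10, 36, 84) [ 0.541 -0.18   0.115] [ 0.143  0.    -0.003]
now bin mm [ -7.8  35.8 191.2] 7.6333 [-0.33664074 -0.53652227  0.0287348 ]
ax 0.00017732122164653915
```

View pics/w3.png

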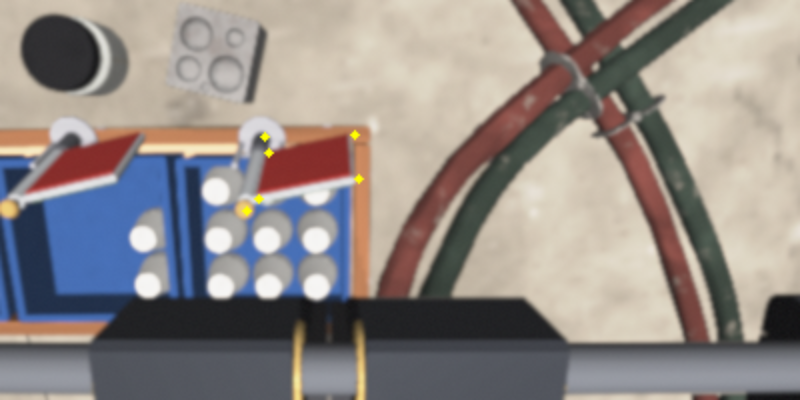

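The projected model lies on the real plate to within about 3 mm (corners at 355,135 and 360,180).

Request:
play_rows([
  {"fingers": 1,"tx": 0.04,"ty": 0,"tz": -0.001,"ax": 0,"ay": 0,"az": 0},
  {"fingers": 1,"tx": 0.08,"ty": 0,"tz": -0.001,"ax": 0,"ay": 0,"az": 0},
  {"fingers": 1,"tx": 0.12,"ty": 0,"tz": -0.001,"ax": 0,"ay": 0,"az": 0},
  {"fingers": 1,"tx": 0.143,"ty": 0,"tz": -0.001,"ax": 0,"ay": 0,"az": 0},
  {"fingers": 1,"tx": 0.143,"ty": 0,"tz": -0.001,"ax": 0,"ay": 0,"az": 0},
])

```text
time_s: 8.1
tcp_pos: [0.5386, -0.1811, 0.112]
ee_rot: [[-0.009, 0.149, 0.989], [0.001, 0.989, -0.149], [-1.0, 0.0, -0.009]]
wrist_force: [-0.4, -0.6, 0.4]
gripper_width: 0.005
```

Run:
```python
from plan import *
plan(.104,[(-25,38,84),(-40,40,84),(-55,40,84),(-68,37,84),(-78,30,84)])
```

```text
(-25, 38, 84) [ 0.526 -0.176  0.115] [-0.004  0.005 -0.017]
(-40, 40, 84) [ 0.512 -0.172  0.115] [-0.004  0.007 -0.037]
(-55, 40, 84) [ 0.497 -0.169  0.115] [-0.003  0.007 -0.057]
(-68, 37, 84) [ 0.484 -0.17   0.115] [-0.003  0.003 -0.075]
(-78, 30, 84) [ 0.473 -0.176  0.115] [-0.003 -0.006 -0.088]
now bin mm [-12.   34.5  81. ] 8.1 [-0.35134061 -0.64938724  0.38201416]
ax -0.0007994369052625956
```

Request:
play_rows([
  {"fingers": 1,"tx": -0.003,"ty": 0.004,"tz": -0.017,"ax": 0,"ay": 0,"az": 0},
  {"fingers": 1,"tx": -0.003,"ty": 0.006,"tz": -0.037,"ax": 0,"ay": 0,"az": 0},
  {"fingers": 1,"tx": -0.003,"ty": 0.006,"tz": -0.057,"ax": 0,"ay": 0,"az": 0},
  {"fingers": 1,"tx": -0.003,"ty": 0.003,"tz": -0.075,"ax": 0,"ay": 0,"az": 0},
  {"fingers": 1,"tx": -0.003,"ty": 0.003,"tz": -0.075,"ax": 0,"ay": 0,"az": 0},
])

```text
time_s: 8.52
tcp_pos: [0.4849, -0.1706, 0.1199]
ee_rot: [[0.0, 0.148, 0.989], [0.0, 0.989, -0.148], [-1.0, 0.0, 0.0]]
wrist_force: [-0.7, 0.5, 0.7]
gripper_width: 0.003
```

Run:
```python
from plan import *
plan(.104,[(-78,30,84),(-84,20,84),(-86,8,84),(-88,-4,84),(-88,-14,84),(-105,-14,84)])
```

```text
(-78, 30, 84) [ 0.473 -0.176  0.115] [ 0.007 -0.009 -0.015]
(-84, 20, 84) [ 0.465 -0.185  0.115] [ 0.007 -0.023 -0.023]
(-86, 8, 84) [ 0.461 -0.196  0.115] [ 0.007 -0.039 -0.026]
(-88, -4, 84) [ 0.458 -0.208  0.115] [ 0.007 -0.055 -0.028]
(-88, -14, 84) [ 0.456 -0.218  0.115] [ 0.007 -0.068 -0.028]
(-105, -14, 84) [ 0.439 -0.215  0.115] [ 0.007 -0.068 -0.051]
now bin mm [-66.6  37.   88.9] 8.5167 [-0.65933291  0.52425184  0.69927375]
ax -0.0004333609683211033
```

Request:
play_rows([
  {"fingers": 1,"tx": 0.005,"ty": -0.009,"tz": -0.015,"ax": 0,"ay": 0,"az": 0},
  {"fingers": 1,"tx": 0.007,"ty": -0.023,"tz": -0.023,"ax": 0,"ay": 0,"az": 0},
  {"fingers": 1,"tx": 0.007,"ty": -0.039,"tz": -0.026,"ax": 0,"ay": 0,"az": 0},
  {"fingers": 1,"tx": 0.007,"ty": -0.055,"tz": -0.028,"ax": 0,"ay": 0,"az": 0},
  {"fingers": 1,"tx": 0.007,"ty": -0.068,"tz": -0.028,"ax": 0,"ay": 0,"az": 0},
])

```text
time_s: 8.93
tcp_pos: [0.4591, -0.2192, 0.1136]
ee_rot: [[0.001, 0.148, 0.989], [-0.0, 0.989, -0.148], [-1.0, -0.0, 0.001]]
wrist_force: [0.3, -0.4, 0.2]
gripper_width: 0.006
```

Request:
play_rows([
  {"fingers": 1,"tx": 0,"ty": 0,"tz": 0,"ax": 0,"ay": 0,"az": 0},
  {"fingers": 1,"tx": 0,"ty": 0,"tz": -0.03,"ax": 0,"ay": 0,"az": 0},
  {"fingers": 1,"tx": 0,"ty": 0,"tz": -0.06,"ax": 0,"ay": 0,"az": 0},
  {"fingers": 1,"tx": -0.05,"ty": 0,"tz": -0.06,"ax": 0,"ay": 0,"az": 0},
  {"fingers": 1,"tx": -0.1,"ty": 0,"tz": -0.06,"ax": 0,"ay": 0,"az": 0},
])

```text
time_s: 9.35
tcp_pos: [0.4109, -0.2106, 0.1866]
ee_rot: [[-0.009, 0.148, 0.989], [0.001, 0.989, -0.148], [-1.0, 0.0, -0.009]]
wrist_force: [1.7, -0.5, 0.3]
gripper_width: 0.005
```

Request:
play_rows([
  {"fingers": 1,"tx": -0.05,"ty": 0,"tz": 0,"ax": 0,"ay": 0,"az": 0},
  {"fingers": 1,"tx": -0.09,"ty": -0.03,"tz": 0.04,"ax": 0,"ay": 0,"az": 0},
  {"fingers": 1,"tx": -0.13,"ty": -0.08,"tz": 0.09,"ax": 0,"ay": 0,"az": 0},
  {"fingers": 1,"tx": -0.16,"ty": -0.12,"tz": 0.14,"ax": 0,"ay": 0,"az": 0},
  {"fingers": 1,"tx": -0.16,"ty": -0.14,"tz": 0.19,"ax": 0,"ay": 0,"az": 0},
])

```text
time_s: 9.77
tcp_pos: [0.5163, -0.3182, 0.3051]
ee_rot: [[0.005, 0.147, 0.989], [-0.003, 0.989, -0.147], [-1.0, -0.002, 0.006]]
wrist_force: [0.7, -0.2, 1.6]
gripper_width: 0.004
```

Request:
play_rows([
  {"fingers": 1,"tx": 0,"ty": 0,"tz": 0,"ax": 0,"ay": 0,"az": 0},
  {"fingers": 1,"tx": 0,"ty": 0,"tz": 0,"ax": 0,"ay": 0,"az": 0},
  {"fingers": 1,"tx": 0,"ty": 0,"tz": 0,"ax": 0,"ay": 0,"az": 0},
])

```text
time_s: 10.02
tcp_pos: [0.5149, -0.3158, 0.2996]
ee_rot: [[-0.002, 0.147, 0.989], [0.001, 0.989, -0.147], [-1.0, 0.001, -0.002]]
wrist_force: [-0.5, -0.4, 0.5]
gripper_width: 0.005
```

Run:
```python
from plan import *
s=r.sense();p=viewer.capture('wrist')
print(s['time_s'],s['tcp_pos'],s['wrist_force'])
im=p['image'][...,::-1].copy()
for k,th in((.104,1.35),(0,-1.35),(-.104,1.35)):
    R,t=binT(q,k)
    for a in proj(p,[R@X+t for X in(foot,foot+.08*u,tagc(th,.049,.023),tagc(th,.049,.071))],s): cv2.circle(im,tuple(int(v) for v in a.round()),1,(0,255,255),-1)
o=np.zeros((600,800,3),np.uint8);o[:325]=cv2.resize(im[80:240,123:517],(800,325))
p=viewer.capture('side');o[325:,:293]=cv2.resize(p['image'][180:330,240:400,::-1],(293,275))
p=viewer.capture('scene');o[325:,300:593]=cv2.resize(p['image'][90:240,300:460,::-1],(293,275))
cv2.imwrite('pics/c3.png',o)
```

```text
10.0167 [ 0.51492189 -0.31584398  0.29964594] [-0.50175742 -0.43150327  0.45371549]
```

View pics/c3.png

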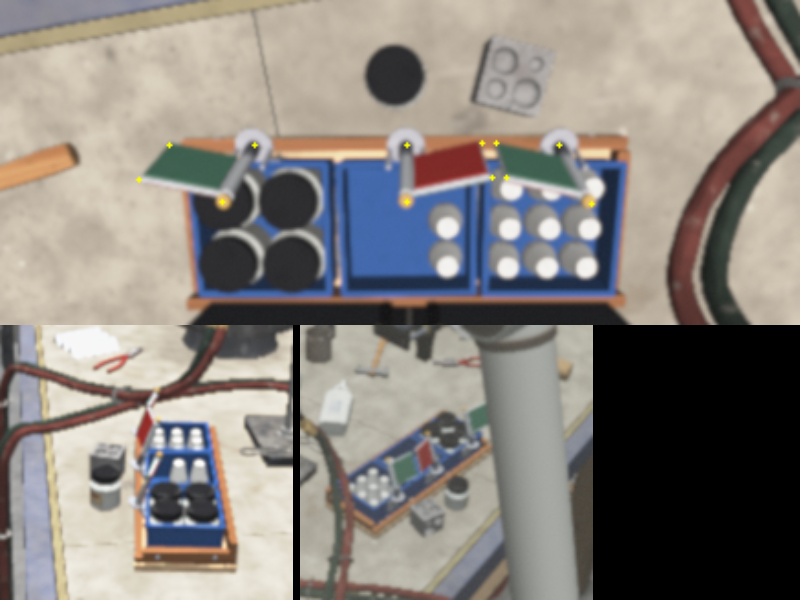

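The tags of jars and cones are green and few's is red, all at the modelled stops. Bins and bystanders are in place and the arm is clear, so I hand in.

```bash
python3 -c "
from station import job
print(job.finish_job())"
```

```text
the job is handed in; nothing more can be done
None
```

I pushed two tags over with the closed fingertips: few's from green to red and cones' from red to green. The jars tag was already right, so I left it alone. The job was handed in at about 10 s, and the hand-in gave no verdict.

- **Tags:** The last pictures show jars green, few red and cones green. The plate corners lie within a few mm of where the model puts them at the stops.
- **Bins and bystanders:** The bins stand within a few mm of their fitted places. The dapping block and spare jar look unmoved. The pliers were not checked at the end, but the arm never went near them.
- **Forces:** The readings at the end of each move stayed below about 3 N, and the arm was well clear at the end.
- **Disagreements:** The side camera once reported few's bin in the wrong place. My clicked points for the tray's front corners were 6 to 7 px off the fit, where the front tags partly hide them. Neither affected the result.

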